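# Wedge a rocking laboratory scale steady

### The arm

A 6-joint arm with a two-finger parallel gripper is mounted at the origin on a cart in front of the work surface, level with it; the furniture and walls round the work are solid. World frame = base frame: x ahead of the robot, y to its left, z up, the work surface at z = 0. Lengths are in m, angles in rad, forces in N, time in s.
With the tool pointing down it reaches from about 0.375 to 0.925 m from the base axis. Payload 5.7 kg.
Tool frame: the origin (TCP) lies at the very end of the fingers, on their centre line; the grasp point (between the pads) lies 19 mm behind it; z points along the fingers, y is the line along which they close (so a half turn about z gives the same grasp; the last joint's range is limited). The gripper opens to 88 mm and grips with 3 to 60 N. Pads are 20 mm wide; open, the fingers measure 115 mm over their backs; the gripper's body (75 mm by 178 mm) begins 61 mm behind the grasp point.
Start: joints at [-1.255, 0.359, 1.51, -0, 1.272, -0.115], TCP at [0.251, -0.545, 0.223] pointing down, gripper open.
Joint ranges: [-2.97, 2.97], [-1.01, 2.36], [0.21, 2.38], [-0.96, 4.11], [0.2, 2.71], [-2.98, 2.98]. Speed limits (rad/s): [2.39, 2.39, 3.14, 3.14, 3.14, 3.14].

### API

Orientations are given as a unit quaternion [x, y, z, w].
In Python, from station import telemetry, vision, order gives the robot as it stands. The module is installed in compiled form; this text tells all that it offers.
- The arm moves only by the tool send_rows, never from a script. Its argument "plan" is a list of rows, each an object of numbers: "jaw": the opening, from -1 (shut) to 1 (fully open); "tx", "ty", "tz": the shift along the tool's x, y, z in m; "yaw": the turn about the tool's z in degrees. A call has 1 to 20 rows; each row is the pose to reach, as a shift and turn from the pose commanded when the call began, along the tool's axes at that moment; what a row does not reach only later rows make up. A row lasts 1/10 s, in which the tool goes at most 50 mm and 8.59 degrees, less where a joint would pass 70% of its speed; a pose out of reach is approached as far as the arm can. A call with a gripper value outside its range is refused whole. The fingers move at their own pace and stop on an object; "grip_force" is the grip in N (left out, the last holds). Time passes only in rows, so rows that repeat a pose let the fingers close. It gives the time, the measured TCP pose, the force, the opening and the grip force at its end, in the units of the state.
- telemetry.read_state(): the state, without advancing time (a new reading comes with each control period).
- vision.snapshot(name): name is "side" or "top"; returns the picture (400x640x3 uint8, blue, green, red); there is no depth.
- vision.calibration(name): a dict with "fx", "fy", "cx", "cy" (pixels), "k1" (the pictures are not rectified: a ray, as slopes to the right and down, at radius r is drawn at 1 + k1 r^2 times it, then the intrinsics apply), "rvec" (rotation vector, rad) and "tvec" (3), from world to camera coordinates, as OpenCV has them. Camera axes: x right, y down, z forward; pixel columns grow to the right and rows downward; lengths in m; the calibration is good to about 2 mm. A picture is of the moment at which its call begins. calibration takes no time and is no camera call.
- order.hand_in(): hands the job in; it is judged then, once.
The state is a dict: "time": time; "joint_pos": joint angles; "qd": joint speeds; "effort": joint torques, N m; "tool_pos": TCP position; "tcp_rot": TCP orientation; "contact_force": force on the tool from outside, world axes, zero at the start; "wrist_torque": the same for the moment, N m; "width": finger opening in m; "grip_force": force on a finger pad.
Only numpy, scipy, OpenCV 4.12 (cv2) and the standard library are available. Lean on these libraries where they do the work, as an engineer would, in place of code of your own. Each camera call takes 0.05 s, during which the arm holds its last target. There are 200 camera calls.

### The job

The weighing scale rocks because its foot at the corner nearest the loose grey wedge is too short. Push the wedge along the worktop, thin end first, under that foot until it is snug and the scale no longer rocks when that corner is pressed; do not lift the wedge, shove the scale out of place, jack it up out of level, or disturb the cup and bottles. Finish holding: the program ends with the fingertips still pressing firmly down on top of that corner, clear of the wedge, while the scale stays level.

Things in the scene. Friction and masses are not known exactly. Their poses are not given: they have to be found in the camera images.
- scale: White weighing scale, 180 x 180 mm, grey top, round steel pan 110 mm across (20 mm to own +x, top at 66 mm). Housing from 16 to 58 mm above the worktop. Origin: middle, at worktop level; own -x is the display side, own -y its right, z up. Four 16 mm square feet at x, y = +-75 mm; the one at (-75, -75) is 5 to 9 mm short. About 1.2 kg; level at the start on the other three feet.
- short_foot (a point): Worktop point under the middle of the short foot (scale's own x, y = -75, -75 mm, z = 0). Once the wedge is snug under it, driving it on takes about 4 to 8 N and shoves the scale along or jacks it up; a push of 2.5 N on the back seats it.
- press_corner (a point): Where to press: grey top of the scale's housing over the short foot (own x, y = -72, -72 mm), clear of the pan, 58 mm above the worktop when level. About 2 to 3 N down makes it dip 5 to 9 mm while nothing is under the foot, so press with 6 N or more; firmly wedged it gives less than 2 mm.
- wedge: Loose grey plastic wedge, 90 mm long, 50 wide, 2 thick at the thin end rising evenly to 15 at the flat upright back. Origin: centre of its underside. Thin end to own +y, back to own -y, z up. 0.06 kg, slides with under 1 N. Starts at the scale's own -y side, thin end roughly towards the short foot, up to 2 cm out of line, turned up to 0.2 rad.
- wedge_tip (a point): Middle of the wedge's thin end, 1 mm above its underside.
- wedge_back (a point): Middle of the wedge's flat back face (50 mm wide, 15 mm high), 7.5 mm above its underside.
- cup: Loose specimen cup with orange lid, 58 mm across, 64 mm high; bystander. Origin: centre of its underside.
- small_bottle: Loose brown bottle with black cap, 26 mm across, 62 mm high; bystander. Origin: centre of its underside.
- jar_bottle: Loose small clear bottle with red cap, 30 mm across, 58 mm high; bystander. Origin: centre of its underside.
Mind the look-alikes: they are no part of the job. Several things have the shape of the wedge; the one meant has the colours described above.

How it is judged:
By the outcome, as a careful person would: the job done as asked, in the order asked, and still so for the second after the job is handed in, while the arm keeps its last pose, push and grip.
It also fails if it takes over 48 s, if anything falls off the work surface, if the arm or the gripper's body presses on something with over 40 N, if the wrist force passes 120 N, or if a joint passes its speed limit or range.

## Working session

There is one attempt and no reset: what is moved stays moved. The work goes in short steps, Python scripts to look and compute and a tool call to move; the robot and the scene stay as the last step left them, time stands still between calls to the robot, and variables do not carry over. Pictures are saved under pics/ and viewed, at most 10 in all, crops included, and the job is handed in when it is done.

Besides the shell and the picture viewer there is one more tool, called after "Emit:" as name(argument=value, ...), one argument or row to a line, values as JSON. send_rows: Moves the arm, as the interface text tells. Its arguments: {"type":"object","properties":{"plan":{"type":"array"},"grip_force":{"type":"number"}},"required":["plan"]}

```bash
mkdir -p pics; cat > h.py <<'E'
import numpy as np, cv2
from station import telemetry, vision, order
def cal(n):
    c=vision.calibration(n); R=cv2.Rodrigues(np.array(c["rvec"],float))[0]; return c,R,np.array(c["tvec"],float).ravel()
def ray(n,uv):
    c,R,t=cal(n); K=np.array([[c["fx"],0,c["cx"]],[0,c["fy"],c["cy"]],[0,0,1]])
    p=cv2.undistortPoints(np.array([[uv]],float),K,np.array([c["k1"],0,0,0,0.]))[0,0]
    return -R.T@t, R.T@np.array([p[0],p[1],1])
def onz(n,uv,z):
    o,d=ray(n,uv); return o+d*(z-o[2])/d[2]
def proj(n,P):
    c,R,t=cal(n); K=np.array([[c["fx"],0,c["cx"]],[0,c["fy"],c["cy"]],[0,0,1]])
    return cv2.projectPoints(np.array(P,float).reshape(-1,3),R,t,K,np.array([c["k1"],0,0,0,0.]))[0].reshape(-1,2)
E
python3 - <<'E'
from h import *
for n in("side","top"):
    cv2.imwrite(f"pics/{n}0.png",vision.snapshot(n)); c,R,t=cal(n); print(n,-R.T@t,R[2],c["fx"])
s=telemetry.read_state(); print(s["tool_pos"],s["tcp_rot"],s["time"])
E
```

```text
side [ 0.40473494 -0.53364903  0.70007132] [ 0.1844732   0.73456629 -0.65297933] 443.18972331804434
top [0.49044895 0.1481523  0.95563843] [ 0.0832558   0.03297158 -0.9959826 ] 473.12897251846607
[ 0.25038546 -0.54457289  0.22190333] [ 9.76886681e-01  2.13756226e-01 -7.59069968e-05 -8.26585998e-04] 0.1
```

View pics/top0.png

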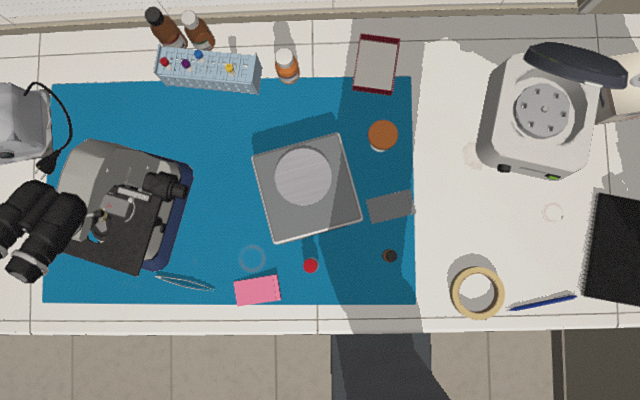

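View pics/side0.png

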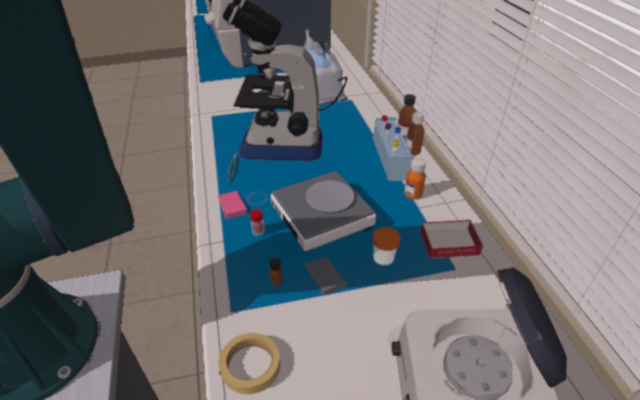

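The top view shows the scale at about (306,187), with its pan offset up the image (own +x). The grey wedge is at (390,206), right of the scale's lower-right corner at (361,219). The cup is at (382,135), the brown bottle at (389,256) and the red-capped jar at (310,265). Wedge candidates are the grey piece at (390,206) and the pink block at (257,290). The grey one fits on colour and on lying at the scale's own -y side; I'll confirm it in one crop.

```bash
python3 - <<'E'
from h import *
a=cv2.imread("pics/top0.png"); b=cv2.imread("pics/side0.png")
A=cv2.resize(a[110:290,230:430],None,fx=4,fy=4,interpolation=cv2.INTER_CUBIC)[:600]
A=cv2.resize(a[120:280,240:430],(475,400),interpolation=cv2.INTER_CUBIC)
B=cv2.resize(b[165:300,210:410],(593,400),interpolation=cv2.INTER_CUBIC)
C=cv2.resize(a[180:240,330:430],(800,480),interpolation=cv2.INTER_CUBIC)
cv2.imwrite("pics/cropT.png",C); cv2.imwrite("pics/cropS.png",cv2.resize(b[165:300,215:400],(800,584),interpolation=cv2.INTER_CUBIC))
hsv=cv2.cvtColor(a,cv2.COLOR_BGR2HSV)
m=((hsv[...,1]<70)).astype(np.uint8)*255
m[:, :235]=0; m[:110]=0; m[285:]=0; m[:,416:]=0
for c in cv2.findContours(m,cv2.RETR_EXTERNAL,cv2.CHAIN_APPROX_NONE)[0]:
    if cv2.contourArea(c)<150: continue
    r=cv2.minAreaRect(c); print(cv2.contourArea(c),np.round(cv2.boxPoints(r),1).tolist())
    print(cv2.approxPolyDP(c,4,True)[:,0].tolist())
E
```

```text
8469.0 [[248.60000610351562, 155.89999389648438], [338.8999938964844, 130.8000030517578], [364.0, 221.10000610351562], [273.70001220703125, 246.1999969482422]]
[[339, 133], [251, 157], [273, 243], [362, 220]]
1287.0 [[366.0, 110.0], [415.0, 110.0], [415.0, 273.0], [366.0, 273.0]]
[[412, 110], [414, 201], [408, 189], [366, 202], [372, 223], [414, 214], [415, 273]]
```

View pics/cropT.png

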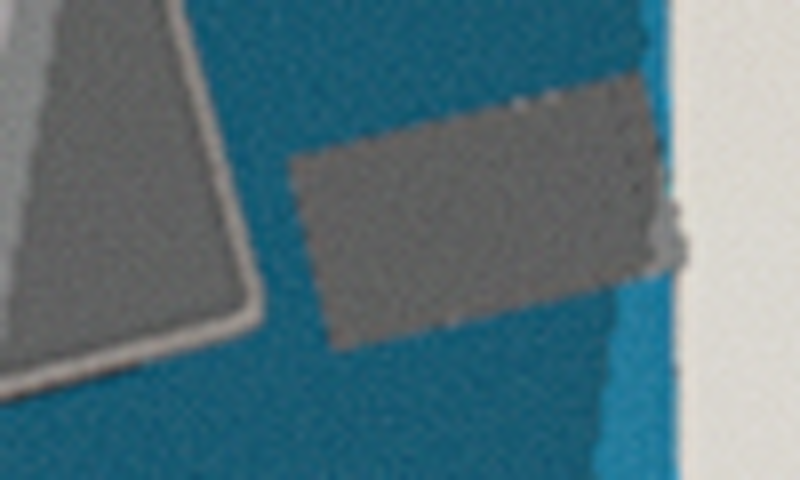

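View pics/cropS.png

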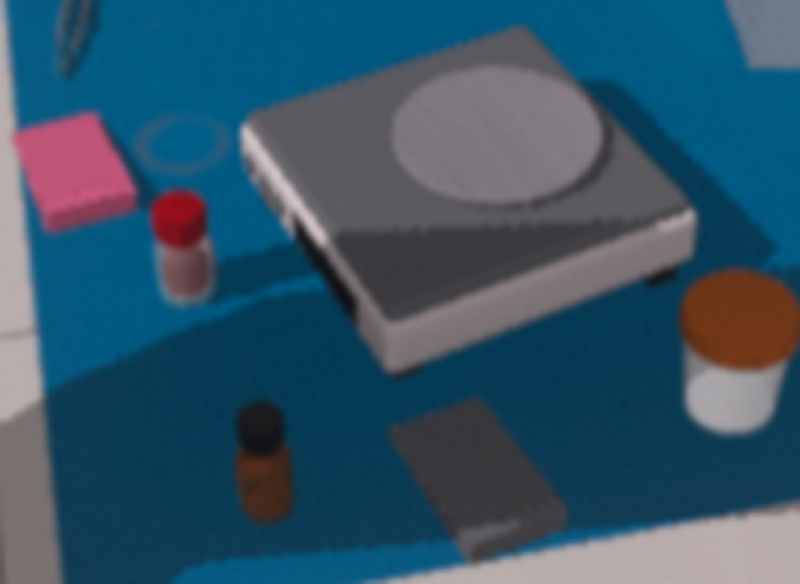

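The top crop confirms it: grey wedge, thin end from (366,200) to (371,223), back from (410,189) to (415,213). The side crop shows the back face at the lower right of the wedge, and the short foot's corner at the near corner.

```bash
cat > m.py <<'E'
from h import *
def scale(q): # TL,TR,BR,BL top-image corners at z=.058 -> centre, own x, own y
    P=np.array([onz("top",p,.058) for p in q]); c=P.mean(0)[:2]
    x=(P[0]+P[1]-P[2]-P[3])[:2]; x/=np.linalg.norm(x); yv=(P[0]+P[3]-P[1]-P[2])[:2]; yv/=np.linalg.norm(yv)
    a=np.mean([np.arctan2(x[1],x[0]),np.arctan2(-yv[0],yv[1])]); print("edges",[np.linalg.norm(P[i]-P[i-1]).round(4) for i in range(4)])
    return c,a
def fr(c,a,p): 
    return c+np.array([[np.cos(a),-np.sin(a)],[np.sin(a),np.cos(a)]])@np.array(p)
E
python3 - <<'E'
from m import *
c,a=scale([(250.5,157),(339.5,132.5),(362.5,220),(273,243.5)])
print("scale",c,a,"foot",fr(c,a,(-.075,-.075)),"press",fr(c,a,(-.072,-.072)))
k=lambda u,v:((u+.5)/8-.5+330,(v+.5)/8-.5+180)
t1=onz("top",k(290,157),.002);t2=onz("top",k(333,350),.002)
b1=onz("top",k(638,74),.015);b2=onz("top",k(685,268),.015)
print("thin",t1,t2,"back",b1,b2, "w",np.linalg.norm(t1-t2),np.linalg.norm(b1-b2))
tip=(t1+t2)/2;bk=(b1+b2)/2;d=tip-bk;print("len",np.linalg.norm(d[:2]),"wedge own y ang",np.arctan2(d[1],d[0]),"perp",np.arctan2(*(t1-t2)[1::-1])+np.pi/2, tip,bk)
# side-view check
k2=lambda u,v:((u+.5)*185/800-.5+215,(v+.5)*135/584-.5+165)
print("side thin",onz("side",k2(390,432),.002),onz("side",k2(478,400),.002),"back",onz("side",k2(470,560),0),onz("side",k2(566,524),0), "corner",onz("side",k2(392,322),.058))
for n,uv,z in(("cup",(382,135),.064),("brown",(389,256),.062),("jar",(310,265),.058)): print(n,onz("top",uv,z))
s=telemetry.read_state();print(cv2.Rodrigues(np.eye(3))[0].ravel()[:0]);from scipy.spatial.transform import Rotation as R;print(R.from_quat(s["tcp_rot"]).as_matrix().round(3),s["contact_force"])
E
```

```text
edges [np.float64(0.1725), np.float64(0.1783), np.float64(0.1742), np.float64(0.1756)]
scale [0.59322231 0.20377706] 0.2387165957256478 foot [0.53808333 0.1131697 ] press [0.54028888 0.116794  ]
thin [0.57379657 0.08713508 0.002     ] [0.52488354 0.07769369 0.002     ] back [0.59142419 0.00088055 0.015     ] [ 0.54282131 -0.00903297  0.015     ] w 0.04981591139669271 0.04960359651615371
len 0.08829975589264186 wedge own y ang 1.7735732003593763 perp 1.761475328964536 [0.54934005 0.08241438 0.002     ] [ 0.56712275 -0.00407621  0.015     ]
side thin [0.52550591 0.07451853 0.002     ] [0.57202188 0.08428497 0.002     ] back [ 0.54407006 -0.00808757  0.        ] [ 5.92328174e-01  1.08676751e-03 -1.11022302e-16] corner [0.53188635 0.09262087 0.058     ]
cup [0.69069519 0.05672829 0.064     ]
brown [0.4607952  0.05053144 0.062     ]
jar [0.44665713 0.19916004 0.058     ]
[]
[[ 0.909  0.418 -0.001]
 [ 0.418 -0.909  0.002]
 [ 0.    -0.002 -1.   ]] [-0.51325061  0.08734108  0.22125035]
```

Emit:
send_rows(
  plan=[
    {"jaw": -0.545,"tx": 0.5085,"ty": -0.329,"tz": 0.05,"yaw": -79},
    {"jaw": -0.545,"tx": 0.5085,"ty": -0.329,"tz": 0.05,"yaw": -79},
    {"jaw": -0.545,"tx": 0.5085,"ty": -0.329,"tz": 0.05,"yaw": -79},
    {"jaw": -0.545,"tx": 0.5085,"ty": -0.329,"tz": 0.05,"yaw": -79},
    {"jaw": -0.545,"tx": 0.5085,"ty": -0.329,"tz": 0.05,"yaw": -79},
    {"jaw": -0.545,"tx": 0.5085,"ty": -0.329,"tz": 0.05,"yaw": -79},
    {"jaw": -0.545,"tx": 0.5085,"ty": -0.329,"tz": 0.05,"yaw": -79},
    {"jaw": -0.545,"tx": 0.5085,"ty": -0.329,"tz": 0.05,"yaw": -79},
    {"jaw": -0.545,"tx": 0.5085,"ty": -0.329,"tz": 0.05,"yaw": -79},
    {"jaw": -0.545,"tx": 0.5085,"ty": -0.329,"tz": 0.05,"yaw": -79},
    {"jaw": -0.545,"tx": 0.5085,"ty": -0.329,"tz": 0.05,"yaw": -79},
    {"jaw": -0.545,"tx": 0.5085,"ty": -0.329,"tz": 0.05,"yaw": -79},
    {"jaw": -0.545,"tx": 0.5085,"ty": -0.329,"tz": 0.05,"yaw": -79},
    {"jaw": -0.545,"tx": 0.5085,"ty": -0.329,"tz": 0.05,"yaw": -79},
    {"jaw": -0.545,"tx": 0.5085,"ty": -0.329,"tz": 0.05,"yaw": -79},
    {"jaw": -0.545,"tx": 0.5085,"ty": -0.329,"tz": 0.05,"yaw": -79},
    {"jaw": -0.545,"tx": 0.5085,"ty": -0.329,"tz": 0.05,"yaw": -79},
    {"jaw": -0.545,"tx": 0.5085,"ty": -0.329,"tz": 0.05,"yaw": -79},
  ],
)

```text
time: 1.9
tool_pos: [0.5748, -0.035, 0.1729]
tcp_rot: [0.619, 0.786, 0.0, 0.0]
contact_force: [0.1, -0.1, -0.4]
width: 0.02
grip_force: 0.0
```

```bash
cat > st.py <<'E'
from m import *
from scipy.spatial.transform import Rotation as R
s=telemetry.read_state(); M=R.from_quat(s["tcp_rot"]).as_matrix(); p=np.array(s["tool_pos"])
foot=np.array([.5381,.1132]); u=np.array([-.2365,.9716]); v=np.array([.9716,.2365])
print("t",s["time"],"pos",p.round(4),"xang",np.arctan2(M[1,0],M[0,0]).round(4),"w",round(s["width"],4),"rel u,v",((p[:2]-foot)@u).round(4),((p[:2]-foot)@v).round(4),"F u,v,z",[round(float(np.dot(s["contact_force"],d)),2) for d in ([*u,0],[*v,0],[0,0,1])],"qdmax",np.abs(s["qd"]).max().round(3))
E
python3 st.py
```

```text
t 1.9 pos [ 0.5748 -0.035   0.1729] xang 1.8079 w 0.02 rel u,v -0.1527 0.0006 F u,v,z [-0.1, 0.05, -0.39] qdmax 0.005
```

Emit:
send_rows(
  plan=[
    {"jaw": -0.545,"tz": 0.04},
    {"jaw": -0.545,"tz": 0.08},
    {"jaw": -0.545,"tz": 0.12},
    {"jaw": -0.545,"tz": 0.145},
    {"jaw": -0.545,"tz": 0.16},
    {"jaw": -0.545,"tz": 0.167},
    {"jaw": -0.545,"tz": 0.167},
    {"jaw": -0.545,"tz": 0.167},
    {"jaw": -0.545,"tz": 0.167},
  ],
)

```text
validation failed for argument at $.pl...
```

```bash
python3 st.py
```

```text
t 1.9 pos [ 0.5748 -0.035   0.1729] xang 1.8079 w 0.02 rel u,v -0.1527 0.0006 F u,v,z [-0.1, 0.05, -0.39] qdmax 0.005
```

Emit:
send_rows(
  plan=[
    {"jaw": -0.545,"tx": 0,"ty": 0,"tz": 0.04,"yaw": 0},
    {"jaw": -0.545,"tx": 0,"ty": 0,"tz": 0.08,"yaw": 0},
    {"jaw": -0.545,"tx": 0,"ty": 0,"tz": 0.12,"yaw": 0},
    {"jaw": -0.545,"tx": 0,"ty": 0,"tz": 0.145,"yaw": 0},
    {"jaw": -0.545,"tx": 0,"ty": 0,"tz": 0.16,"yaw": 0},
    {"jaw": -0.545,"tx": 0,"ty": 0,"tz": 0.167,"yaw": 0},
    {"jaw": -0.545,"tx": 0,"ty": 0,"tz": 0.167,"yaw": 0},
    {"jaw": -0.545,"tx": 0,"ty": 0,"tz": 0.167,"yaw": 0},
    {"jaw": -0.545,"tx": 0,"ty": 0,"tz": 0.167,"yaw": 0},
  ],
)

```text
time: 2.8
tool_pos: [0.5762, -0.0341, 0.0068]
tcp_rot: [0.618, 0.786, 0.001, 0.001]
contact_force: [-0.6, 0.9, 0.4]
width: 0.0199
grip_force: 0.0
```

```bash
python3 st.py
```

```text
t 2.8 pos [ 0.5762 -0.0341  0.0068] xang 1.8095 w 0.0199 rel u,v -0.1521 0.0021 F u,v,z [1.0, -0.39, 0.45] qdmax 0.004
```

Emit:
send_rows(
  plan=[
    {"jaw": -0.545,"tx": 0.006,"ty": 0,"tz": 0.001,"yaw": 0},
    {"jaw": -0.545,"tx": 0.012,"ty": 0,"tz": 0.001,"yaw": 0},
    {"jaw": -0.545,"tx": 0.016,"ty": 0,"tz": 0.001,"yaw": 0},
    {"jaw": -0.545,"tx": 0.019,"ty": 0,"tz": 0.001,"yaw": 0},
    {"jaw": -0.545,"tx": 0.022,"ty": 0,"tz": 0.001,"yaw": 0},
    {"jaw": -0.545,"tx": 0.025,"ty": 0,"tz": 0.001,"yaw": 0},
    {"jaw": -0.545,"tx": 0.028,"ty": 0,"tz": 0.001,"yaw": 0},
    {"jaw": -0.545,"tx": 0.031,"ty": 0,"tz": 0.001,"yaw": 0},
    {"jaw": -0.545,"tx": 0.034,"ty": 0,"tz": 0.001,"yaw": 0},
    {"jaw": -0.545,"tx": 0.037,"ty": 0,"tz": 0.001,"yaw": 0},
    {"jaw": -0.545,"tx": 0.04,"ty": 0,"tz": 0.001,"yaw": 0},
    {"jaw": -0.545,"tx": 0.043,"ty": 0,"tz": 0.001,"yaw": 0},
    {"jaw": -0.545,"tx": 0.046,"ty": 0,"tz": 0.001,"yaw": 0},
    {"jaw": -0.545,"tx": 0.049,"ty": 0,"tz": 0.001,"yaw": 0},
    {"jaw": -0.545,"tx": 0.052,"ty": 0,"tz": 0.001,"yaw": 0},
    {"jaw": -0.545,"tx": 0.054,"ty": 0,"tz": 0.001,"yaw": 0},
    {"jaw": -0.545,"tx": 0.056,"ty": 0,"tz": 0.001,"yaw": 0},
    {"jaw": -0.545,"tx": 0.057,"ty": 0,"tz": 0.001,"yaw": 0},
    {"jaw": -0.545,"tx": 0.057,"ty": 0,"tz": 0.001,"yaw": 0},
    {"jaw": -0.545,"tx": 0.057,"ty": 0,"tz": 0.001,"yaw": 0},
  ],
)

```text
time: 4.8
tool_pos: [0.5615, 0.0217, 0.0046]
tcp_rot: [0.618, 0.786, -0.0, -0.0]
contact_force: [0.3, -0.2, -0.7]
width: 0.0201
grip_force: 0.0
```

```bash
python3 st.py; python3 - <<'E'
from h import *
t=vision.snapshot("top"); b=vision.snapshot("side"); cv2.imwrite("pics/t1.png",t); cv2.imwrite("pics/s1.png",b)
cv2.imwrite("pics/c1.png",np.hstack([cv2.resize(t[180:240,320:420],(400,400*60//100*1),interpolation=cv2.INTER_CUBIC),cv2.resize(b[215:275,270:370],(400,240),interpolation=cv2.INTER_CUBIC)]))
E
python3 st.py
```

```text
t 4.8 pos [0.5615 0.0217 0.0046] xang 1.8095 w 0.0201 rel u,v -0.0945 0.0011 F u,v,z [-0.27, 0.21, -0.7] qdmax 0.002
t 4.9 pos [0.5615 0.0216 0.0046] xang 1.8095 w 0.02 rel u,v -0.0946 0.0011 F u,v,z [0.23, 0.44, -0.31] qdmax 0.001
```

View pics/c1.png

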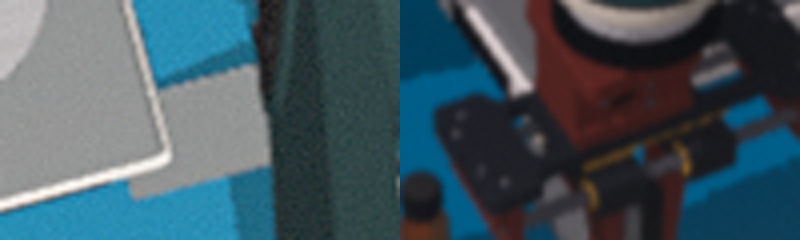

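The wedge is sliding straight under the corner: its thin-end corner shows just past the scale's lower edge at about (352,229) in the top view. I'll continue in small steps with force checks.

Emit:
send_rows(
  plan=[
    {"jaw": -0.545,"tx": 0.0015,"ty": 0,"tz": 0,"yaw": 0},
    {"jaw": -0.545,"tx": 0.003,"ty": 0,"tz": 0,"yaw": 0},
    {"jaw": -0.545,"tx": 0.0045,"ty": 0,"tz": 0,"yaw": 0},
    {"jaw": -0.545,"tx": 0.006,"ty": 0,"tz": 0,"yaw": 0},
    {"jaw": -0.545,"tx": 0.006,"ty": 0,"tz": 0,"yaw": 0},
  ],
)

```text
time: 5.4
tool_pos: [0.5602, 0.0276, 0.0047]
tcp_rot: [0.618, 0.786, 0.0, -0.0]
contact_force: [-1.2, -0.5, -0.3]
width: 0.0197
grip_force: 0.0
```

```bash
python3 st.py
```

```text
t 5.4 pos [0.5602 0.0276 0.0047] xang 1.8098 w 0.0197 rel u,v -0.0884 0.0012 F u,v,z [-0.18, -1.23, -0.26] qdmax 0.004
```

Emit:
send_rows(
  plan=[
    {"jaw": -0.545,"tx": 0.001,"ty": 0,"tz": 0,"yaw": 0},
    {"jaw": -0.545,"tx": 0.002,"ty": 0,"tz": 0,"yaw": 0},
    {"jaw": -0.545,"tx": 0.002,"ty": 0,"tz": 0,"yaw": 0},
  ],
)

```text
time: 5.7
tool_pos: [0.5598, 0.0294, 0.0047]
tcp_rot: [0.618, 0.786, 0.0, -0.0]
contact_force: [0.4, -0.9, -0.0]
width: 0.0199
grip_force: 0.0
```

```bash
python3 st.py
```

```text
t 5.7 pos [0.5598 0.0294 0.0047] xang 1.8097 w 0.0199 rel u,v -0.0865 0.0012 F u,v,z [-1.0, 0.17, -0.04] qdmax 0.003
```

Emit:
send_rows(
  plan=[
    {"jaw": -0.545,"tx": 0.001,"ty": 0,"tz": 0,"yaw": 0},
    {"jaw": -0.545,"tx": 0.002,"ty": 0,"tz": 0,"yaw": 0},
    {"jaw": -0.545,"tx": 0.002,"ty": 0,"tz": 0,"yaw": 0},
  ],
)

```text
time: 6.0
tool_pos: [0.5593, 0.0314, 0.0047]
tcp_rot: [0.618, 0.786, 0.0, -0.0]
contact_force: [0.9, -0.3, 0.0]
width: 0.0199
grip_force: 0.0
```

Emit:
send_rows(
  plan=[
    {"jaw": -0.545,"tx": 0.001,"ty": 0,"tz": 0,"yaw": 0},
    {"jaw": -0.545,"tx": 0.002,"ty": 0,"tz": 0,"yaw": 0},
    {"jaw": -0.545,"tx": 0.002,"ty": 0,"tz": 0,"yaw": 0},
  ],
)

```text
time: 6.3
tool_pos: [0.5588, 0.0333, 0.0047]
tcp_rot: [0.618, 0.786, 0.0, -0.0]
contact_force: [0.1, 0.5, 0.3]
width: 0.0203
grip_force: 0.0
```

Emit:
send_rows(
  plan=[
    {"jaw": -0.545,"tx": 0.001,"ty": 0,"tz": 0,"yaw": 0},
    {"jaw": -0.545,"tx": 0.002,"ty": 0,"tz": 0,"yaw": 0},
    {"jaw": -0.545,"tx": 0.002,"ty": 0,"tz": 0,"yaw": 0},
  ],
)

```text
time: 6.6
tool_pos: [0.5583, 0.0353, 0.0047]
tcp_rot: [0.618, 0.786, 0.0, -0.0]
contact_force: [0.8, -0.9, 0.2]
width: 0.0199
grip_force: 0.0
```

Emit:
send_rows(
  plan=[
    {"jaw": -0.545,"tx": 0.001,"ty": 0,"tz": 0,"yaw": 0},
    {"jaw": -0.545,"tx": 0.002,"ty": 0,"tz": 0,"yaw": 0},
    {"jaw": -0.545,"tx": 0.002,"ty": 0,"tz": 0,"yaw": 0},
  ],
)

```text
time: 6.9
tool_pos: [0.558, 0.037, 0.0047]
tcp_rot: [0.618, 0.786, -0.0, 0.0]
contact_force: [0.2, -1.7, -1.1]
width: 0.02
grip_force: 0.9
```

```bash
cat > av.py <<'E'
from m import *
u=np.array([-.2365,.9716,0]); F=[];P=[]
for i in range(6):
    im=vision.snapshot("top"); s=telemetry.read_state(); F.append(s["contact_force"]);P.append(s["tool_pos"])
F=np.array(F);P=np.mean(P,0);print("t",s["time"],"Fu",(F@u).mean().round(2),"F",F.mean(0).round(2),"std",F.std(0).round(2),"u",((P-[.5381,.1132,0])@u).round(4),P.round(4))
E
python3 av.py
```

```text
t 7.2 Fu -2.45 F [ 0.34 -2.44 -0.55] std [0.31 0.31 0.44] u -0.0788 [0.558  0.0369 0.0047]
```

Emit:
send_rows(
  plan=[
    {"jaw": -0.545,"tx": 0.0002,"ty": 0,"tz": 0,"yaw": 0},
    {"jaw": -0.545,"tx": 0.0002,"ty": 0,"tz": 0,"yaw": 0},
  ],
)

```text
time: 7.4
tool_pos: [0.558, 0.037, 0.0047]
tcp_rot: [0.618, 0.786, -0.0, 0.0]
contact_force: [1.0, -3.6, -0.1]
width: 0.0202
grip_force: 1.8
```

```bash
python3 av.py
```

```text
t 7.7 Fu -4.01 F [ 1.15 -3.85 -0.65] std [0.46 0.5  0.38] u -0.0786 [0.558  0.0371 0.0047]
```

Seated: the wedge resists with about 4 N, and the fingers stopped advancing. Next I back off, lift and check.

Emit:
send_rows(
  plan=[
    {"jaw": -0.545,"tx": -0.005,"ty": 0,"tz": 0,"yaw": 0},
    {"jaw": -0.545,"tx": -0.02,"ty": 0,"tz": 0,"yaw": 0},
    {"jaw": -0.545,"tx": -0.03,"ty": 0,"tz": -0.01,"yaw": 0},
    {"jaw": -1,"tx": -0.04,"ty": 0,"tz": -0.04,"yaw": 0},
    {"jaw": -1,"tx": -0.07,"ty": 0,"tz": -0.08,"yaw": 0},
    {"jaw": -1,"tx": -0.11,"ty": 0,"tz": -0.12,"yaw": 0},
    {"jaw": -1,"tx": -0.15,"ty": 0,"tz": -0.12,"yaw": 0},
    {"jaw": -1,"tx": -0.15,"ty": 0,"tz": -0.12,"yaw": 0},
    {"jaw": -1,"tx": -0.15,"ty": 0,"tz": -0.12,"yaw": 0},
  ],
)

```text
time: 8.6
tool_pos: [0.5934, -0.11, 0.1254]
tcp_rot: [0.619, 0.785, 0.0, 0.0]
contact_force: [0.0, 0.4, -0.2]
width: 0.0006
grip_force: 0.0
```

```bash
python3 st.py; python3 - <<'E'
from m import *
a=vision.snapshot("top"); b=vision.snapshot("side"); cv2.imwrite("pics/t2.png",a)
cv2.imwrite("pics/c2.png",np.vstack([cv2.resize(a[125:250,240:430],(608,400),interpolation=cv2.INTER_CUBIC),cv2.resize(b[190:250,280:471],(608,191),interpolation=cv2.INTER_CUBIC)]))
E
```

```text
t 8.6 pos [ 0.5934 -0.11    0.1254] xang 1.8067 w 0.0006 rel u,v -0.2299 0.0009 F u,v,z [0.39, 0.11, -0.19] qdmax 0.039
```

View pics/c2.png

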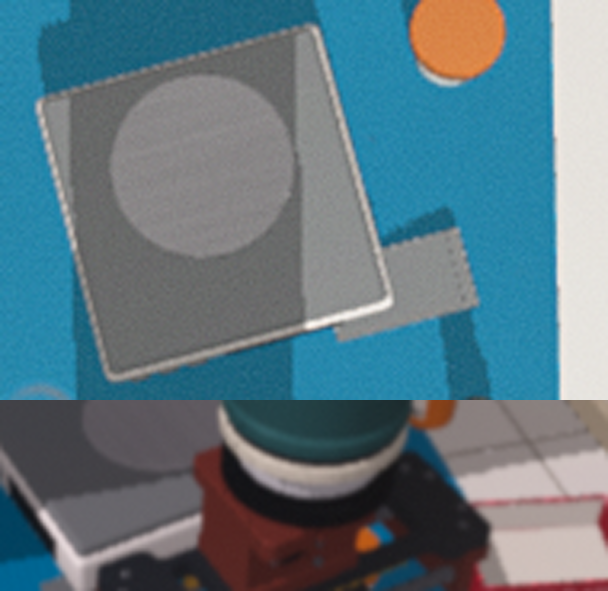

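The scale has not moved (corners at (252,157), (339,133), (362,220), (274,244)), and the wedge is under its lower-right corner. Next I press that corner.

Emit:
send_rows(
  plan=[
    {"jaw": -1,"tx": 0.04,"ty": 0.001,"tz": 0,"yaw": 0},
    {"jaw": -1,"tx": 0.08,"ty": 0.001,"tz": 0,"yaw": 0},
    {"jaw": -1,"tx": 0.12,"ty": 0.001,"tz": 0,"yaw": 0},
    {"jaw": -1,"tx": 0.16,"ty": 0.001,"tz": 0,"yaw": 0},
    {"jaw": -1,"tx": 0.2,"ty": 0.001,"tz": 0.0,"yaw": 0},
    {"jaw": -1,"tx": 0.225,"ty": 0.001,"tz": 0.01,"yaw": 0},
    {"jaw": -1,"tx": 0.233,"ty": 0.001,"tz": 0.03,"yaw": 0},
    {"jaw": -1,"tx": 0.233,"ty": 0.001,"tz": 0.045,"yaw": 0},
    {"jaw": -1,"tx": 0.233,"ty": 0.001,"tz": 0.055,"yaw": 0},
    {"jaw": -1,"tx": 0.233,"ty": 0.001,"tz": 0.06,"yaw": 0},
    {"jaw": -1,"tx": 0.233,"ty": 0.001,"tz": 0.062,"yaw": 0},
    {"jaw": -1,"tx": 0.233,"ty": 0.001,"tz": 0.062,"yaw": 0},
    {"jaw": -1,"tx": 0.233,"ty": 0.001,"tz": 0.062,"yaw": 0},
  ],
)

```text
time: 10.0
tool_pos: [0.5397, 0.118, 0.0632]
tcp_rot: [0.618, 0.786, 0.0, 0.0]
contact_force: [0.2, -0.3, 0.4]
width: 0.0005
grip_force: 0.0
```

```bash
sed -i 's/^foot=/foot=/' st.py; python3 st.py; python3 -c "
from m import *
p=np.array(telemetry.read_state()['tool_pos']);c=np.array([.59322,.20378]);a=.2387;d=p[:2]-c;print('own',d@[np.cos(a),np.sin(a)],d@[-np.sin(a),np.cos(a)],p[2])"
```

```text
t 10.0 pos [0.5397 0.118  0.0632] xang 1.8091 w 0.0005 rel u,v 0.0043 0.0027 F u,v,z [-0.38, 0.09, 0.35] qdmax 0.004
own -0.07227099089803386 -0.07070861701041307 0.06318280519126035
```

Emit:
send_rows(
  plan=[
    {"jaw": -1,"tx": -0.001,"ty": 0,"tz": 0.002,"yaw": 0},
    {"jaw": -1,"tx": -0.001,"ty": 0,"tz": 0.004,"yaw": 0},
    {"jaw": -1,"tx": -0.001,"ty": 0,"tz": 0.005,"yaw": 0},
    {"jaw": -1,"tx": -0.001,"ty": 0,"tz": 0.005,"yaw": 0},
  ],
)

```text
time: 10.4
tool_pos: [0.54, 0.1169, 0.0591]
tcp_rot: [0.618, 0.786, 0.0, 0.001]
contact_force: [-2.6, -1.0, 13.1]
width: 0.0003
grip_force: 6.4
```

```bash
python3 av.py
```

```text
t 10.7 Fu -0.51 F [-2.76 -1.19 12.58] std [0.77 0.32 0.13] u 0.0032 [0.5399 0.1169 0.0591]
```

```bash
python3 - <<'E'
from m import *
a=vision.snapshot("top"); b=vision.snapshot("side")
cv2.imwrite("pics/c3.png",np.hstack([cv2.resize(a[125:275,240:430],(400,316),interpolation=cv2.INTER_CUBIC),cv2.resize(b[165:315,210:400],(400,316),interpolation=cv2.INTER_CUBIC)]))
E
python3 av.py
```

```text
t 11.1 Fu -0.54 F [-2.77 -1.23 12.47] std [0.44 0.51 0.5 ] u 0.0032 [0.5399 0.1169 0.0591]
```

View pics/c3.png

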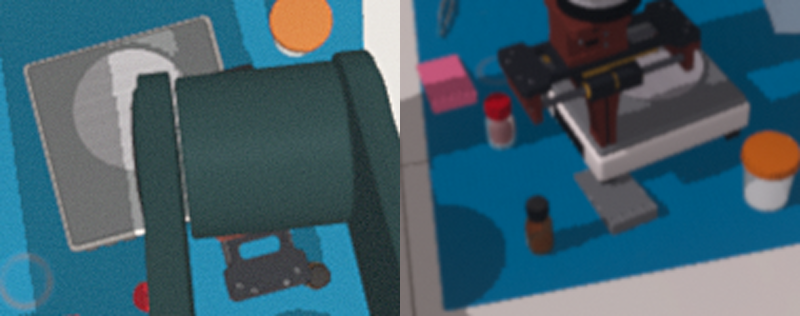

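The fingertips press on the corner above the wedge (side crop (605,150)) with a steady 12.5 N and no dip. The wedge is still under the corner at (615,195), the bottles and cup still stand where they did, and the scale looks level.

```bash
python3 -c "
from station import order; print(order.hand_in())"
```

```text
the job is handed in; nothing more can be done
None
```

I handed the job in: the wedge is snug under the short foot (the last push met about 4 N, above the 2.5 N needed and at the low end of the 4–8 N that can jack the scale), and the fingertips hold about 12.5 N down on that corner, with no dip or shift of the scale seen and the cup and bottles undisturbed.

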